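# Offer up the gear housing's cover plate

## Robot

A 6-joint arm with a two-finger parallel gripper is mounted at the origin on the work surface. World frame = base frame: x ahead of the robot, y to its left, z up, the work surface at z = 0. Lengths are in m, angles in degrees, forces in N, time in s.
With the tool pointing down it reaches from about 0.15 to 0.775 m from the base axis. Payload 6.1 kg.
Tool frame: the origin (TCP) lies at the very end of the fingers, on their centre line; the grasp point (between the pads) lies 19 mm behind it; z points along the fingers, y is the direction in which the jaws open and shut (so a half turn about z gives the same grasp; the last joint's range is limited). The gripper opens to 85 mm and grips with 20 to 120 N. Pads are 22 mm wide; open, the fingers measure 114 mm over their backs; the gripper's body (76 mm by 85 mm) begins 54 mm behind the grasp point. The pads swing forward as they close: fully open they stand 13 mm farther back than shut.
Start: joints at [-66.635, 7.208, -2.269, 80.523, 0, 90], TCP at [0.208, -0.482, 0.231] pointing down, gripper open.
Joint ranges: [-155.77, 155.77], [-54.66, 111.73], [-72.52, 77.12], [-102.08, 115.82], [-83.92, 84.16], [-180, 180]. Speed limits (degrees/s): [136.94, 136.94, 172.46, 180, 180, 180].

## Interface

Orientations are given as a 3x3 rotation matrix whose columns are the frame's x, y, z axes.
In Python, from bench import ctrl, imaging gives the robot as it stands.
- The arm moves only by the tool drive_tool, never from a script. Its arguments are lists of equal length, an entry for each row: "hand": the finger opening in m, from 0 to 0.0854; "offset": the shift along the tool's x, y, z in m, a list of three; "delta_rot": the turn, a rotation vector about the tool's x, y, z in rad, a list of three. A call has 1 to 10 rows; each row shifts and turns the commanded pose from where the row before left it, along the tool's axes as they then stand; what a row does not reach is not made up. A row lasts 1/12 s, in which the tool goes at most 41.7 mm and 7.16 degrees, less where a joint would pass 70% of its speed; a pose out of reach is approached as far as the arm can. A call with a gripper value outside its range is refused whole. The fingers move at their own pace and stop on an object; "squeeze" is the grip in N (left out, the last holds). Time passes only in rows, so rows that do not move let the fingers close. It gives the time, the measured TCP pose, the force and the opening at its end, in the units of the state.
- ctrl.sense(): the state, without advancing time (a new reading comes with each control period).
- imaging.grab_frame(name): name is "scene" or "top" or "wrist"; returns (picture, depth): 480x640x3 uint8, red, green, blue; 480x640 float32, m along the optical axis (not along the pixel's ray), 0 where there is no reading.
- imaging.camera_model(name): a dict with "K" (3x3 intrinsics, pixels), "R" (3x3) and "t" (3): a world point X has camera coordinates R X + t. Camera axes: x right, y down, z forward; pixel columns grow to the right and rows downward; lengths in m; the calibration is good to about 2 mm. A picture is of the moment at which its call begins: read the wrist's pose just before it. camera_model takes no time and is no camera call; for the wrist camera it gives the pose at the moment of the call.
- ctrl.finish_job(): hands the job in, once; it reports no verdict.
The state is a dict: "time": time; "joint_pos": joint angles; "qd": joint speeds; "effort": joint torques, N m; "position": TCP position; "tcp_rot": TCP orientation; "force": force on the tool from outside, world axes, zero at the start; "ft_torque": the same for the moment, N m; "width": opening from 0.0 (shut) to 1.0 (fully open).
Only numpy, scipy, OpenCV 4.12 (cv2) and the standard library are available. Lean on these libraries where they do the work, as an engineer would, in place of code of your own. Each camera call takes 0.05 s, during which the arm holds its last target.

## Task

Somebody left a plastic tub standing on the open gear housing: put it away upright in the empty part of the wooden stock tray. Then pick the cover plate up by its handle and hold it level over the housing, either way round, about 15 mm above the flange, with its four holes lined up over the four threaded holes so that screws can be started through them; the plate must not touch the housing at any time. Finish while still holding the plate there, do not set it down or let go, and leave everything else where it is.

Things in the scene. Friction and masses are not known exactly. Their poses are not given: they have to be found in the camera images.
- tub_mid (a point): closed white plastic tub with a flat lid, 90 x 52 mm and 45 mm tall, about 0.2 kg, at first standing upright on top of the housing's flange, roughly along it. The point is its centre, 22.5 mm above its underside. x runs along its 90 mm length, y across its 52 mm width, z up
- tray: low wooden stock tray, 160 mm (x) by 230 mm (y), fixed to the bench left or right of the housing; rim 25 mm high, walls and floor 6 mm thick, the floor's top about 6 mm above the bench. Origin at the centre of its underside, z up. The part on its -y side is empty (about y from -109 to +40 mm); a second tub stands in the +y part
- tub: the white tub again; origin at the centre of its underside, axes as tub_mid
- plate_grip (a point): middle of the cover plate's steel bar handle, 45 mm above the plate's underside. The bar is 80 mm long (along x), 12 mm wide (y) and 14 mm tall (38 to 52 mm above the underside), on two posts 10 mm thick at x = -35 and +35 mm; the centre of mass lies below the point. Axes of the plate
- plate: loose aluminium cover plate, 150 mm (x) by 110 mm (y), 6 mm thick, about 0.35 kg, lying flat on the bench on the other side of the housing from the tray, handle up; four 14 mm through holes at x = +-58, y = +-40 mm. Origin at the centre of its underside, z up
- plate_hole0 (a point): centre of the plate's hole at x = +58, y = +40 mm, on its underside; axes of the plate
- plate_hole2 (a point): centre of the plate's hole at x = -58, y = -40 mm, on its underside; axes of the plate
- housing: grey cast gear housing, fixed to the bench in the middle; flange 150 mm (x) by 110 mm (y), its top face 70 mm above the bench, a 73 x 39 mm opening in it; a shaft stub sticks out of the -y side. Origin at the centre of its underside, z up
- flange_mid (a point): centre of the flange's top face, 70 mm above the bench; axes of the housing
- thread0 (a point): mouth of the housing's 8 mm threaded hole at x = +58, y = +40 mm on the flange's top face (the four are at x = +-58, y = +-40 mm)
- thread2 (a point): mouth of the threaded hole at x = -58, y = -40 mm on the flange's top face
- spare_tub_mid (a point): bystander: a second white tub, same size, standing in the tray with its length along the tray's x; its centre; axes as tub_mid
- screwdriver_grip (a point): bystander: screwdriver, 190 mm long, lying between the robot and the housing; the middle of its handle
- dish: bystander: steel dish, 80 mm across and 26 mm tall, with screws, beyond the housing; underside centre
- glue_can: bystander: yellow round can, 68 mm across, 85 mm tall, beyond the housing; underside centre
- jar: bystander: amber jar, 60 mm across, 70 mm tall, far left; underside centre
- bottle: bystander: blue bottle, 56 mm across, 150 mm tall, far right; underside centre
- carton: bystander: small cardboard box, 90 x 60 x 50 mm, far left; underside centre
There are look-alikes about, which are no part of the job. Leave any green look-alike of the plate alone.

How it is judged:
By the outcome, as a careful person would: the job done as asked, in the order asked, and still so for the second after the job is handed in, while the arm keeps its last pose, push and grip.
It also fails if it takes over 67 s, if anything falls off the work surface, if the arm or the gripper's body presses on something with over 40 N, if the wrist force passes 120 N, or if a joint passes its speed limit or range.

## Working session

There is one attempt and no reset: what is moved stays moved. The work goes in short steps, Python scripts to look and compute and a tool call to move; the robot and the scene stay as the last step left them, time stands still between calls to the robot, and variables do not carry over. Pictures are saved under pics/ and viewed, and the job is handed in when it is done.

Besides the shell and the picture viewer there is one more tool, called after ">>>" by a JSON object that holds its "op" and its "data". drive_tool: Moves the arm, as the interface text tells. Its arguments: {"type":"object","properties":{"hand":{"type":"array"},"offset":{"type":"array"},"delta_rot":{"type":"array"},"squeeze":{"type":"number"}},"required":["hand","offset","delta_rot"]}

```bash
mkdir -p pics; ls; cat > h.py <<'E'
import numpy as np, cv2
from bench import ctrl, imaging
def grab(n,fn):
    m=imaging.camera_model(n); p,d=imaging.grab_frame(n)
    cv2.imwrite('pics/'+fn+'.png',p[:,:,::-1]); np.savez('pics/'+fn+'.npz',p=p,d=d,**{k:np.array(m[k]) for k in 'KRt'})
def load(fn):
    z=np.load('pics/'+fn+'.npz'); return z
def world(z):
    K,R,t,d=z['K'],z['R'],z['t'],z['d']
    v,u=np.mgrid[0:480,0:640]
    c=np.stack([(u-K[0,2])/K[0,0]*d,(v-K[1,2])/K[1,1]*d,d],-1)
    w=(c-t)@R
    w[d<=0]=np.nan
    return w
E
python3 - <<'E'
from h import *
s=ctrl.sense(); print(s)
grab('top','top0'); grab('scene','scene0')
for n in('top','scene','wrist'):
    m=imaging.camera_model(n); R=np.array(m['R']);print(n,m['K'],(-R.T@np.array(m['t'])).round(3),R.round(3))
E
```

```text
pics
{'time': 0.0, 'joint_pos': array([-6.66351969e+01,  7.24048353e+00, -2.32917469e+00,  8.05235189e+01,
        2.39312437e-04,  8.99998874e+01]), 'qd': array([-0.00294066, -0.05241273, -0.00301584, -0.05064866,  0.00409834,
        0.04462175]), 'effort': array([-7.22059267e-04, -4.35915327e+01,  3.52922988e+01,  1.71673286e-02,
       -1.92808022e-05,  1.53392256e-05]), 'position': array([ 0.20803782, -0.48155533,  0.23051355]), 'tcp_rot': array([[ 9.17997644e-01,  3.96585317e-01, -6.41109069e-04],
       [ 3.96585836e-01, -9.17996428e-01,  1.49454806e-03],
       [ 4.17998090e-06, -1.62624637e-03, -9.99998678e-01]]), 'force': array([ 0.15466035, -0.29235356, -0.03202571]), 'ft_torque': array([ 0.01531828, -0.04450654,  0.01677549]), 'width': 1.0026643211885302}
top [[444.02055368   0.         317.61412349]
 [  0.         444.02055368 233.7387933 ]
 [  0.           0.           1.        ]] [0.359 0.071 1.07 ] [[-0.021 -0.999  0.025]
 [-0.983  0.016 -0.185]
 [ 0.184 -0.029 -0.982]]
scene [[444.33407213   0.         323.46016362]
 [  0.         444.33407213 235.5184335 ]
 [  0.           0.           1.        ]] [1.183 0.389 0.719] [[-0.442  0.897 -0.003]
 [ 0.59   0.288 -0.754]
 [-0.675 -0.335 -0.657]]
wrist [[401.42023593   0.         317.19537819]
 [  0.         401.42023593 240.97476701]
 [  0.           0.           1.        ]] [ 0.283 -0.449  0.373] [[ 0.396 -0.918 -0.001]
 [-0.87  -0.376  0.32 ]
 [-0.294 -0.126 -0.947]]
```

View pics/top0.png

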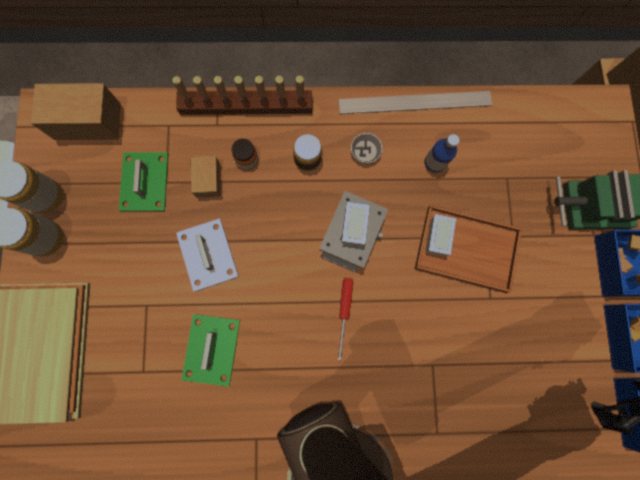

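View pics/scene0.png

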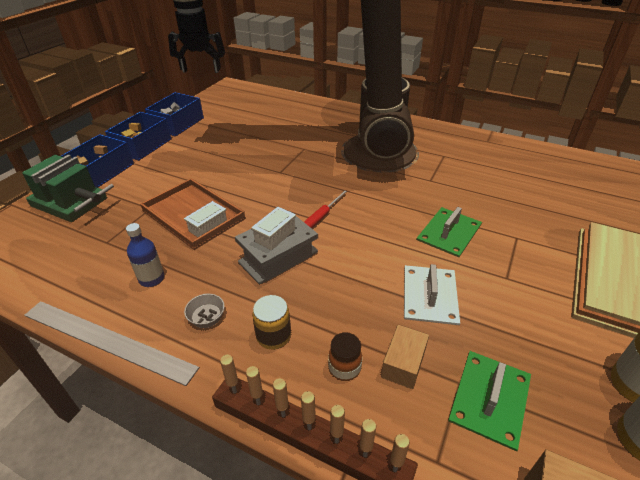

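The top view shows the tub on the housing at about (355,225), the tray at (468,250) with its spare tub at (442,235), and the white plate at (207,255). Green look-alikes are at (143,182) and (211,350). I'll measure these next.

```bash
cat >> h.py <<'E'
def rect(w,mask,zplane=None,name=''):
    P=w[mask]; P=P[~np.isnan(P[:,0])]
    r=cv2.minAreaRect((P[:,:2]*1000).astype(np.float32))
    (c,(a,b),ang)=r
    if a<b: a,b=b,a; ang+=90
    ang=(ang+90)%180-90
    print(name,'n',len(P),'c',np.round(c,1),'size',round(a,1),round(b,1),'long-axis ang',round(ang,1),'z med',np.round(np.median(P[:,2])*1000,1))
    return c,ang
def big(m,box):
    mm=np.zeros(m.shape,np.uint8); u0,v0,u1,v1=box; mm[v0:v1,u0:u1]=m[v0:v1,u0:u1]
    n,l,s,_=cv2.connectedComponentsWithStats(mm); k=1+np.argmax(s[1:,4]); return l==k
E
python3 - <<'E'
from h import *
z=load('top0'); w=world(z); Z=w[:,:,2]; p=z['p'].astype(int)
print('bench z',np.nanmedian(Z[300:420,230:270])*1000, 'std',np.nanstd(Z[300:420,240:260])*1000)
white=(p.min(2)>110)&(p.max(2)-p.min(2)<60)
hb=(300,180,400,280)
rect(w,big((Z>.105)&(Z<.125),hb),name='tub')
rect(w,big((Z>.062)&(Z<.08),hb),name='flange')
rect(w,big((Z>.06)&(Z<.125),hb),name='flange+tub')
pb=(165,205,245,300)
rect(w,big((Z>.045)&(Z<.06),pb),name='handle')
rect(w,big(((p[:,:,2]>p[:,:,0]))&(Z<.015),pb),name='plate')
tb=(405,195,530,300)
rect(w,big((Z>.04)&(Z<.06),tb),name='spare')
rect(w,big((Z>.015)&(Z<.06),tb),name='tray')
for nm,b in dict(sd=(325,270,365,365)).items():
    m=big(Z>.008,b); rect(w,m,name=nm); print(np.nanmax(Z[m]))
im=z['p'][160:320,150:540]; cv2.imwrite('pics/c0.png',cv2.resize(im,None,fx=2,fy=2,interpolation=cv2.INTER_CUBIC)[:,:,::-1])
E
```

```text
bench z 0.74265474677646 std 1.9261085877263588
tub n 943 c [563.3 -41.1] size 90.8 52.4 long-axis ang -8.6 z med 115.8
flange n 2049 c [558.8 -41. ] size 151.0 110.1 long-axis ang -24.6 z med 70.5
flange+tub n 3042 c [558.8 -41. ] size 151.0 110.1 long-axis ang -24.6 z med 71.7
handle n 192 c [514.  308.5] size 80.8 13.1 long-axis ang 18.7 z med 51.9
plate n 2302 c [513.6 308.4] size 148.5 108.9 long-axis ang 17.9 z med 6.4
spare n 849 c [ 545.7 -252. ] size 90.8 53.8 long-axis ang -12.4 z med 51.8
tray n 2025 c [ 516.5 -323.5] size 230.8 161.5 long-axis ang 74.4 z med 27.5
sd n 533 c [356.1 -16. ] size 187.7 25.5 long-axis ang -8.2 z med 22.7
0.03091702062794467
```

View pics/c0.png

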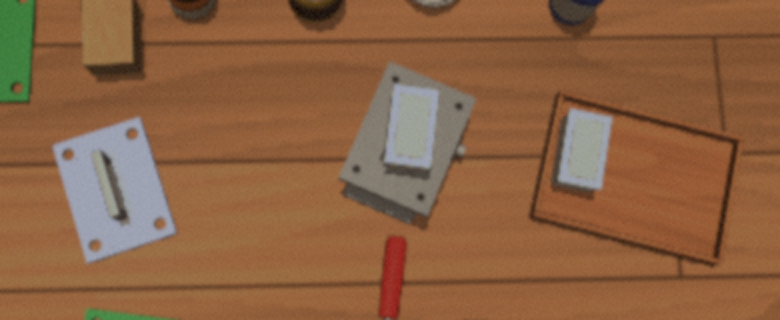

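Every measured size and height matches what was given: tub 91x52 at z 116, flange 151x110 at 70.5, handle top at 52, tray 231x161. The first move turns the tool so its x heads to 171.4°, which keeps the last joint near 0 from then on.

>>> {"op": "drive_tool", "data": {"hand": [0.0854, 0.0854, 0.0854, 0.0854, 0.0854, 0.0854, 0.0854, 0.0854, 0.0854, 0.0854], "offset": [[0, 0, 0], [0, 0, 0], [0, 0, 0], [0, 0, 0], [0, 0, 0], [0, 0, 0], [0, 0, 0], [0, 0, 0], [0, 0, 0], [0, 0, 0]], "delta_rot": [[0, 0, -0.12], [0, 0, -0.12], [0, 0, -0.12], [0, 0, -0.12], [0, 0, -0.12], [0, 0, -0.12], [0, 0, -0.12], [0, 0, -0.12], [0, 0, -0.12], [0, 0, -0.12]], "squeeze": 40}}

```text
time: 0.93
position: [0.2081, -0.4817, 0.2308]
tcp_rot: [[-0.043, 0.999, -0.0], [0.999, 0.043, 0.001], [0.001, -0.0, -1.0]]
force: [-0.0, 0.4, 0.3]
width: 1.0
```

>>> {"op": "drive_tool", "data": {"hand": [0.0854, 0.0854, 0.0854, 0.0854, 0.0854, 0.0854, 0.0854, 0.0854, 0.0854, 0.0854], "offset": [[0, 0, 0], [0, 0, 0], [0, 0, 0], [0, 0, 0], [0, 0, 0], [0, 0, 0], [0, 0, 0], [0, 0, 0], [0, 0, 0], [0, 0, 0]], "delta_rot": [[0, 0, -0.12], [0, 0, -0.12], [0, 0, -0.12], [0, 0, -0.12], [0, 0, -0.12], [0, 0, -0.12], [0, 0, -0.12], [0, 0, -0.12], [0, 0, -0.12], [0, 0, -0.12]]}}

```text
time: 1.77
position: [0.2081, -0.4817, 0.2308]
tcp_rot: [[-0.947, 0.322, -0.0], [0.322, 0.947, 0.001], [0.001, 0.001, -1.0]]
force: [0.0, 0.2, -0.7]
width: 0.997
```

```bash
cat >> h.py <<'E'
from scipy.spatial.transform import Rotation as Ro
def plan(x,y,z,a):
    """tool-frame shift and turn (shift along present axes, total) to a downward pose; mm / deg in"""
    s=ctrl.sense(); R=np.array(s['tcp_rot']); p=np.array(s['position'])
    A=np.radians(a); Rt=np.array([[np.cos(A),np.sin(A),0],[np.sin(A),-np.cos(A),0],[0,0,-1.]])
    rv=Ro.from_matrix(R.T@Rt).as_rotvec()
    d=np.array([x,y,z])/1000-p
    print('t',round(s['time'],2),'pos',(p*1000).round(1),'a',round(np.degrees(np.arctan2(R[1,0],R[0,0])),2),'F',np.round(s['force'],1),'w',round(s['width']*85.4,1),'j',np.round(s['joint_pos'],0))
    print(' shift in present axes',(R.T@d*1000).round(1),' in target axes',(Rt.T@d*1000).round(1),' rotvec',rv.round(4))
E
python3 -c "
from h import *
plan(563.3,-41.1,160,171.4)"
```

```text
t 1.77 pos [ 208.1 -481.7  230.8] a 161.22 F [ 0.   0.2 -0.7] w 85.1 j [-67.   7.  -2.  81.  -0. -48.]
 shift in present axes [-194.4  531.5   71.1]  in target axes [-285.3  488.8   70.8]  rotvec [ 0.0007 -0.0006 -0.1777]
```

>>> {"op": "drive_tool", "data": {"hand": [0.0854, 0.0854, 0.0854, 0.0854, 0.0854, 0.0854, 0.0854, 0.0854, 0.0854, 0.0854], "offset": [[0, 0, 0], [0, 0, 0], [-0.0158, 0.0272, 0], [-0.0158, 0.0272, 0], [-0.0158, 0.0272, 0], [-0.0158, 0.0272, 0], [-0.0158, 0.0272, 0], [-0.0158, 0.0272, 0], [-0.0158, 0.0272, 0], [-0.0158, 0.0272, 0]], "delta_rot": [[0, 0, -0.089], [0, 0, -0.0887], [0, 0, 0], [0, 0, 0], [0, 0, 0], [0, 0, 0], [0, 0, 0], [0, 0, 0], [0, 0, 0], [0, 0, 0]]}}

```text
time: 2.6
position: [0.3674, -0.2852, 0.231]
tcp_rot: [[-0.988, 0.156, -0.0], [0.156, 0.988, 0.0], [0.0, 0.0, -1.0]]
force: [0.7, -0.9, -0.2]
width: 1.0
```

>>> {"op": "drive_tool", "data": {"hand": [0.0854, 0.0854, 0.0854, 0.0854, 0.0854, 0.0854, 0.0854, 0.0854, 0.0854, 0.0854], "offset": [[-0.0158, 0.0272, 0], [-0.0158, 0.0272, 0], [-0.0158, 0.0272, 0], [-0.0158, 0.0272, 0], [-0.0158, 0.0272, 0], [-0.0158, 0.0272, 0], [-0.0158, 0.0272, 0], [-0.0158, 0.0272, 0], [-0.0158, 0.0272, 0], [0, 0, 0]], "delta_rot": [[0, 0, 0], [0, 0, 0], [0, 0, 0], [0, 0, 0], [0, 0, 0], [0, 0, 0], [0, 0, 0], [0, 0, 0], [0, 0, 0], [0, 0, 0]]}}

```text
time: 3.43
position: [0.5478, -0.0632, 0.23]
tcp_rot: [[-0.989, 0.151, -0.0], [0.151, 0.989, 0.002], [0.001, 0.002, -1.0]]
force: [-0.2, -0.1, -0.3]
width: 1.004
```

```bash
python3 -c "
from h import *
plan(563.3,-41.1,78,171.4); grab('wrist','w1')"
```

```text
t 3.43 pos [547.8 -63.2 230. ] a 171.31 F [-0.2 -0.1 -0.3] w 85.7 j [-7. 10.  1. 81.  0.  2.]
 shift in present axes [-12.  24. 152.]  in target axes [-12.   24.2 152. ]  rotvec [ 0.0015 -0.0007 -0.0016]
```

View pics/w1.png

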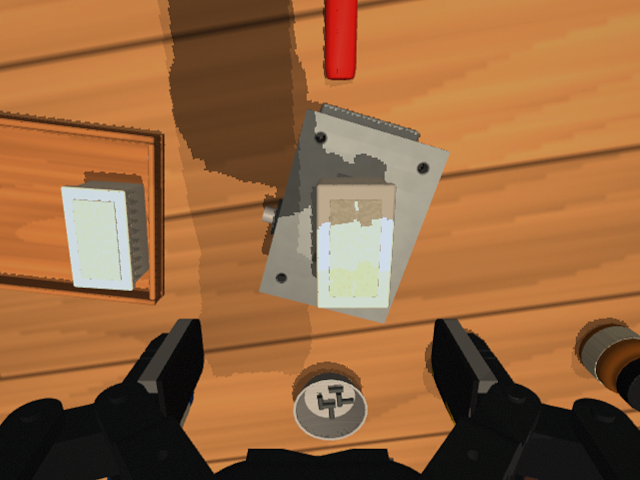

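The wrist view shows the tub at (355,245) on the flange. I'll cross-check its pose from the wrist depth.

```bash
python3 - <<'E'
from h import *
z=load('w1'); w=world(z); Z=w[:,:,2]
b=(230,80,470,340)
rect(w,big((Z>.105)&(Z<.125),b),name='tub')
rect(w,big((Z>.06)&(Z<.125),b),name='flange+tub')
plan(563.3,-41.1,78,171.4)
E
```

```text
tub n 9422 c [561.7 -39.3] size 90.4 51.8 long-axis ang -8.7 z med 114.6
flange+tub n 25687 c [557.8 -39.3] size 150.4 110.4 long-axis ang -24.7 z med 69.9
t 3.48 pos [546.4 -64.9 230.2] a 171.27 F [-0.5 -0.8  1. ] w 85.2 j [-7. 10.  1. 81.  0.  2.]
 shift in present axes [-13.3  26.1 152.2]  in target axes [-13.1  26.1 152.2]  rotvec [ 0.0002 -0.0016 -0.0023]
```

>>> {"op": "drive_tool", "data": {"hand": [0.0854, 0.0854, 0.0854, 0.0854, 0.0854, 0.0854, 0.0854, 0.0854, 0.0854, 0.0854], "offset": [[-0.0125, 0.026, 0], [0, 0, 0.02], [0, 0, 0.02], [0, 0, 0.02], [0, 0, 0.02], [0, 0, 0.02], [0, 0, 0.018], [0, 0, 0.014], [0, 0, 0], [0, 0, 0]], "delta_rot": [[0, 0, 0], [0, 0, 0], [0, 0, 0], [0, 0, 0], [0, 0, 0], [0, 0, 0], [0, 0, 0], [0, 0, 0], [0, 0, 0], [0, 0, 0]]}}

```text
time: 4.32
position: [0.5607, -0.0439, 0.0988]
tcp_rot: [[-0.988, 0.156, -0.002], [0.156, 0.988, -0.0], [0.002, -0.0, -1.0]]
force: [0.1, 0.6, 0.7]
width: 1.001
```

```bash
python3 -c "
from h import *
plan(562.5,-40.2,78,171.4); grab('wrist','w2')"
```

```text
t 4.32 pos [560.7 -43.9  98.8] a 171.0 F [0.1 0.6 0.7] w 85.5 j [ -4.  13. -12.  65.  -0.   5.]
 shift in present axes [-1.3  3.9 20.8]  in target axes [-1.3  3.9 20.8]  rotvec [-0.0004 -0.0021 -0.0069]
```

View pics/w2.png

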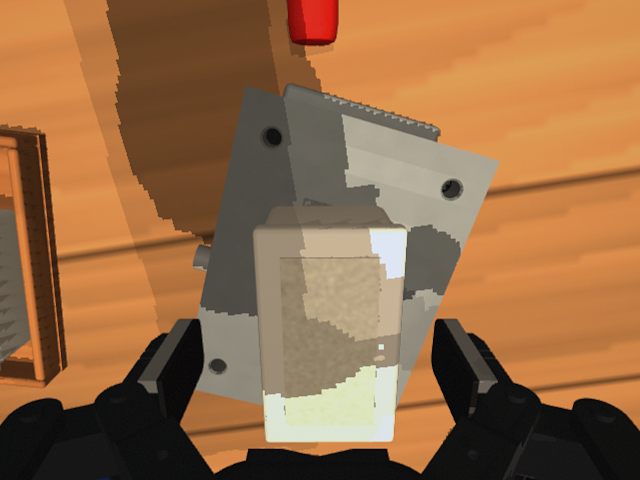

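The tub sits centrally between the open pads, about 4 mm to the right, which agrees with the computed shift. I'll finish the descent and close.

>>> {"op": "drive_tool", "data": {"hand": [0.0854, 0.0854, 0.0854, 0.05, 0.045, 0.045, 0.045, 0.045, 0.045, 0.045], "offset": [[-0.001, 0.0035, 0.01], [0, 0, 0.01], [0, 0, 0], [0, 0, 0], [0, 0, 0], [0, 0, 0], [0, 0, 0], [0, 0, 0], [0, 0, 0], [0, 0, 0]], "delta_rot": [[0, 0, 0], [0, 0, 0], [0, 0, 0], [0, 0, 0], [0, 0, 0], [0, 0, 0], [0, 0, 0], [0, 0, 0], [0, 0, 0], [0, 0, 0]], "squeeze": 40}}

```text
time: 5.2
position: [0.5637, -0.0399, 0.0798]
tcp_rot: [[-0.988, 0.155, 0.001], [0.155, 0.988, -0.0], [-0.001, 0.0, -1.0]]
force: [-0.7, -0.0, 2.9]
width: 0.599
```

```bash
python3 -c "
from h import *
plan(506.8,-358.2,150,164.4)"
```

```text
t 5.2 pos [563.7 -39.9  79.8] a 171.06 F [-0.7 -0.   2.9] w 51.2 j [ -4.  14. -13.  63.   0.   5.]
 shift in present axes [   6.6 -323.3  -70.2]  in target axes [ -30.8 -321.9  -70.2]  rotvec [0.0002 0.0009 0.1162]
```

>>> {"op": "drive_tool", "data": {"hand": [0.045, 0.045, 0.045, 0.045, 0.045, 0.045, 0.045, 0.045, 0.045, 0.045], "offset": [[0, 0, 0], [0, 0, -0.005], [0, 0, -0.01], [0, 0, -0.015], [0, 0, -0.015], [0, 0, -0.015], [0, 0, -0.01], [0, 0, -0.005], [0, 0, 0], [0, 0, 0]], "delta_rot": [[0, 0, 0], [0, 0, 0], [0, 0, 0], [0, 0, 0], [0, 0, 0], [0, 0, 0], [0, 0, 0], [0, 0, 0], [0, 0, 0.058], [0, 0, 0.058]]}}

```text
time: 6.03
position: [0.5634, -0.0399, 0.1545]
tcp_rot: [[-0.962, 0.271, 0.0], [0.271, 0.962, 0.0], [-0.0, 0.0, -1.0]]
force: [0.1, -0.2, -2.8]
width: 0.6
```

```bash
python3 -c "
from h import *
plan(506.8,-358.2,150,164.4); grab('wrist','w3')"
```

```text
t 6.03 pos [563.4 -39.9 154.5] a 164.25 F [ 0.1 -0.2 -2.8] w 51.2 j [-4. 12. -6. 72.  0. 12.]
 shift in present axes [ -31.9 -321.8    4.5]  in target axes [ -31.1 -321.8    4.5]  rotvec [ 0.0001  0.0001 -0.0025]
```

View pics/w3.png

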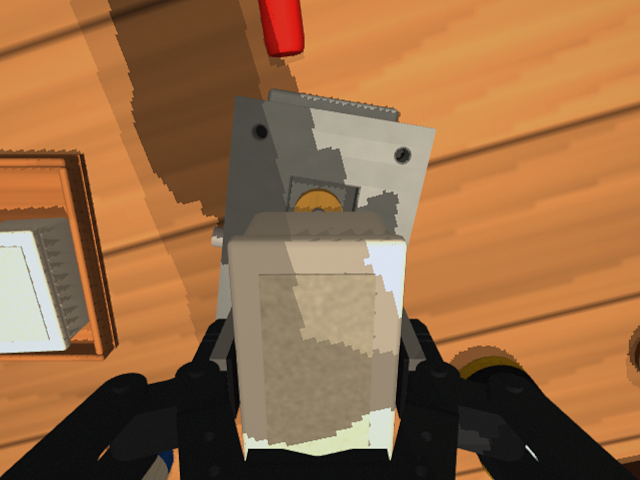

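>>> {"op": "drive_tool", "data": {"hand": [0.045, 0.045, 0.045, 0.045, 0.045, 0.045, 0.045, 0.045, 0.045, 0.045], "offset": [[-0.001, -0.01, 0], [-0.002, -0.02, 0], [-0.002, -0.022, 0], [-0.002, -0.022, 0], [-0.002, -0.022, 0], [-0.002, -0.022, 0], [-0.002, -0.022, 0], [-0.002, -0.022, 0], [-0.002, -0.022, 0], [-0.002, -0.022, 0]], "delta_rot": [[0, 0, 0], [0, 0, 0], [0, 0, 0], [0, 0, 0], [0, 0, 0], [0, 0, 0], [0, 0, 0], [0, 0, 0], [0, 0, 0], [0, 0, 0]]}}

```text
time: 6.92
position: [0.5253, -0.245, 0.1539]
tcp_rot: [[-0.964, 0.267, -0.001], [0.267, 0.964, 0.0], [0.001, -0.0, -1.0]]
force: [1.1, 0.4, -2.3]
width: 0.6
```

>>> {"op": "drive_tool", "data": {"hand": [0.045, 0.045, 0.045, 0.045, 0.045, 0.045, 0.045, 0.045, 0.045, 0.045], "offset": [[-0.002, -0.022, 0], [-0.002, -0.022, 0], [-0.002, -0.022, 0], [-0.002, -0.022, 0], [-0.002, -0.018, 0], [-0.001, -0.01, 0], [0, 0, 0], [0, 0, 0], [0, 0, 0], [0, 0, 0]], "delta_rot": [[0, 0, 0], [0, 0, 0], [0, 0, 0], [0, 0, 0], [0, 0, 0], [0, 0, 0], [0, 0, 0], [0, 0, 0], [0, 0, 0], [0, 0, 0]]}}

```text
time: 7.75
position: [0.5059, -0.3571, 0.1543]
tcp_rot: [[-0.964, 0.267, -0.0], [0.267, 0.964, 0.0], [0.0, 0.0, -1.0]]
force: [-0.2, 0.5, -2.4]
width: 0.6
```

```bash
python3 -c "
from h import *
plan(506.8,-358.2,16,164.4); grab('scene','s3'); grab('wrist','w4')
z=load('s3')
cv2.imwrite('pics/s3c.png',cv2.resize(z['p'][120:280,100:360],None,fx=3,fy=3)[:,:,::-1])"
```

```text
t 7.75 pos [ 505.9 -357.1  154.3] a 164.49 F [-0.2  0.5 -2.4] w 51.2 j [-35.  18.   2.  74.   0. -20.]
 shift in present axes [ -1.2  -0.9 138.3]  in target axes [ -1.2  -0.8 138.3]  rotvec [ 0.0003 -0.0002  0.0016]
```

View pics/s3c.png

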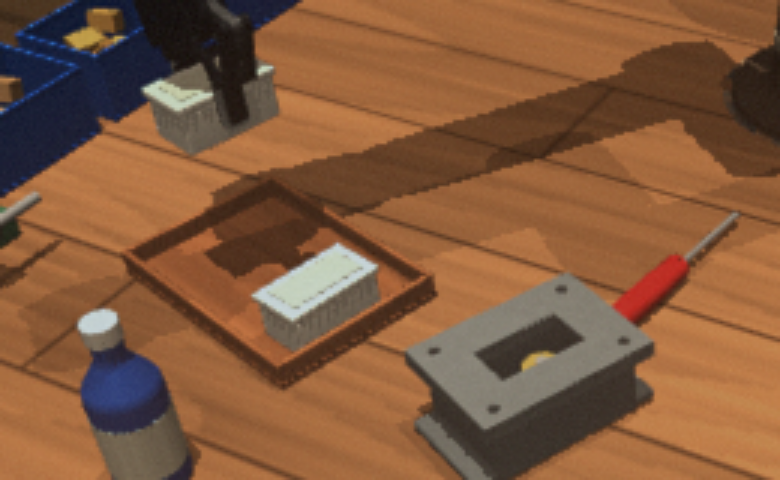

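View pics/w4.png

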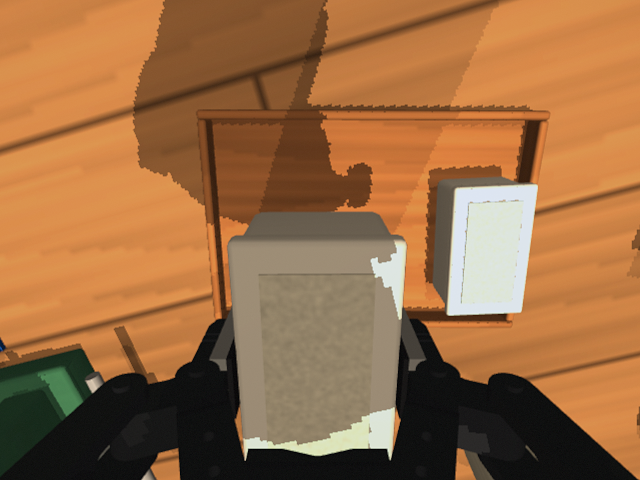

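The tub hangs level over the empty part. I'll lower it.

>>> {"op": "drive_tool", "data": {"hand": [0.045, 0.045, 0.045, 0.045, 0.045, 0.045, 0.045, 0.045, 0.045, 0.045], "offset": [[-0.0005, -0.0005, 0.01], [0, 0, 0.02], [0, 0, 0.025], [0, 0, 0.025], [0, 0, 0.02], [0, 0, 0.015], [0, 0, 0.01], [0, 0, 0.006], [0, 0, 0.003], [0, 0, 0]], "delta_rot": [[0, 0, 0], [0, 0, 0], [0, 0, 0], [0, 0, 0], [0, 0, 0], [0, 0, 0], [0, 0, 0], [0, 0, 0], [0, 0, 0], [0, 0, 0]]}}

```text
time: 8.68
position: [0.5061, -0.3586, 0.0201]
tcp_rot: [[-0.963, 0.269, -0.0], [0.269, 0.963, 0.0], [0.0, 0.0, -1.0]]
force: [0.2, -0.3, -2.6]
width: 0.603
```

>>> {"op": "drive_tool", "data": {"hand": [0.045, 0.045, 0.045, 0.045], "offset": [[0, 0, 0], [0, 0, 0], [0, 0, 0.0015], [0, 0, 0]], "delta_rot": [[0, 0, 0], [0, 0, 0], [0, 0, 0], [0, 0, 0]]}}

```text
time: 9.02
position: [0.5063, -0.3589, 0.0193]
tcp_rot: [[-0.963, 0.269, 0.001], [0.269, 0.963, -0.001], [-0.001, -0.0, -1.0]]
force: [-0.3, 0.2, -2.5]
width: 0.602
```

Expected contact is near TCP z of 0.016, so I'll creep down until the weight comes off.

>>> {"op": "drive_tool", "data": {"hand": [0.045, 0.045, 0.045, 0.045, 0.045], "offset": [[0, 0, 0.001], [0, 0, 0], [0, 0, 0.001], [0, 0, 0], [0, 0, 0]], "delta_rot": [[0, 0, 0], [0, 0, 0], [0, 0, 0], [0, 0, 0], [0, 0, 0]]}}

```text
time: 9.43
position: [0.506, -0.3587, 0.0167]
tcp_rot: [[-0.963, 0.269, -0.0], [0.269, 0.963, 0.0], [0.0, 0.0, -1.0]]
force: [-0.6, -0.2, -2.0]
width: 0.604
```

>>> {"op": "drive_tool", "data": {"hand": [0.045, 0.045, 0.045, 0.045, 0.045], "offset": [[0, 0, 0.0007], [0, 0, 0], [0, 0, 0.0007], [0, 0, 0], [0, 0, 0]], "delta_rot": [[0, 0, 0], [0, 0, 0], [0, 0, 0], [0, 0, 0], [0, 0, 0]]}}

```text
time: 9.85
position: [0.5061, -0.3587, 0.0158]
tcp_rot: [[-0.963, 0.269, 0.0], [0.269, 0.963, -0.0], [-0.0, -0.0, -1.0]]
force: [-1.1, 1.4, 1.8]
width: 0.598
```

The force sign flipped, so the tub is resting on the floor. Releasing and rising.

>>> {"op": "drive_tool", "data": {"hand": [0.056, 0.065, 0.075, 0.075, 0.075, 0.075, 0.075, 0.075, 0.075, 0.075], "offset": [[0, 0, 0], [0, 0, 0], [0, 0, 0], [0, 0, 0], [0, 0, 0], [0, 0, -0.005], [0, 0, -0.01], [0, 0, -0.02], [0, 0, -0.03], [0, 0, -0.03]], "delta_rot": [[0, 0, 0], [0, 0, 0], [0, 0, 0], [0, 0, 0], [0, 0, 0], [0, 0, 0], [0, 0, 0], [0, 0, 0], [0, 0, 0], [0, 0, 0]]}}

```text
time: 10.68
position: [0.5055, -0.3584, 0.1117]
tcp_rot: [[-0.963, 0.269, -0.001], [0.269, 0.963, 0.001], [0.001, 0.0, -1.0]]
force: [-0.2, -0.6, 0.6]
width: 0.876
```

>>> {"op": "drive_tool", "data": {"hand": [0.075, 0.075, 0.075, 0.075], "offset": [[0, 0, -0.035], [0, 0, -0.035], [0, 0, -0.035], [0, 0, 0]], "delta_rot": [[0, 0, 0], [0, 0, 0], [0, 0, 0], [0, 0, 0]]}}

```text
time: 11.02
position: [0.508, -0.3601, 0.2247]
tcp_rot: [[-0.963, 0.269, 0.01], [0.269, 0.963, -0.007], [-0.012, -0.004, -1.0]]
force: [1.1, -0.9, 0.8]
width: 0.88
```

```bash
python3 -c "
from h import *
grab('wrist','w5')
plan(514,308.5,215,198.2)
z=load('w5'); w=world(z); Z=w[:,:,2]; m=(Z>.042)&(Z<.06)
n,l,s,_=cv2.connectedComponentsWithStats(m.astype(np.uint8))
for k in range(1,n):
    if s[k,4]>2000: rect(w,l==k,name=str(s[k]))
"
```

```text
t 11.07 pos [ 507.7 -359.9  221.3] a 164.41 F [ 0.5  0.2 -0.1] w 74.9 j [-35.  18.   9.  81.   0. -20.]
 shift in present axes [173.6 645.5   2.8]  in target axes [-214.8  632.9    6.3]  rotvec [-0.0055  0.0074 -0.5898]
[ 286  148   67  109 6935] n 6935 c [ 504.1 -358.1] size 89.9 52.1 long-axis ang -15.4 z med 50.6
[ 425  160   72  109 6908] n 6908 c [ 544.3 -250.5] size 89.9 52.4 long-axis ang -13.0 z med 50.5
```

View pics/w5.png

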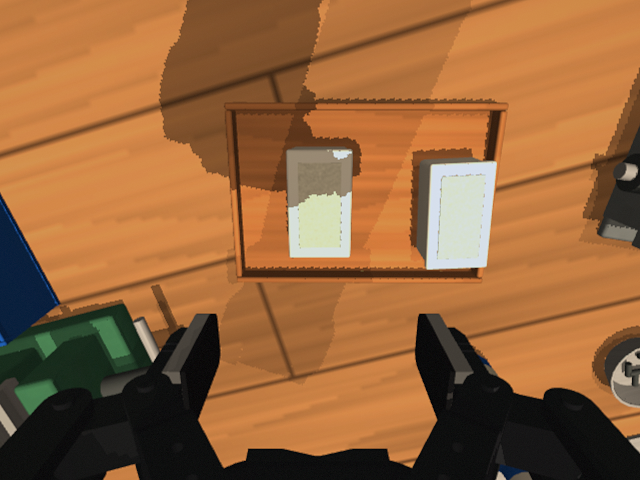

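The wrist view shows the placed tub at (320,203), upright on the tray floor (lid z 50.6) beside the unmoved spare at (460,215). Next I'll turn and travel to the plate.

>>> {"op": "drive_tool", "data": {"hand": [0.05, 0.05, 0.05, 0.05, 0.05, 0.05, 0.05, 0.05, 0.05, 0.05], "offset": [[0, 0, 0], [0, 0, 0], [0, 0, 0], [0, 0, 0], [0, 0, 0], [-0.005, 0.015, 0], [-0.009, 0.0264, 0], [-0.009, 0.0264, 0], [-0.009, 0.0264, 0], [-0.009, 0.0264, 0]], "delta_rot": [[0, 0, -0.118], [0, 0, -0.118], [0, 0, -0.118], [0, 0, -0.118], [0, 0, -0.118], [0, 0, 0], [0, 0, 0], [0, 0, 0], [0, 0, 0], [0, 0, 0]]}}

```text
time: 11.9
position: [0.5066, -0.2293, 0.2149]
tcp_rot: [[-0.951, -0.31, -0.001], [-0.31, 0.951, 0.001], [0.0, 0.001, -1.0]]
force: [0.4, -0.2, 0.1]
width: 0.585
```

>>> {"op": "drive_tool", "data": {"hand": [0.05, 0.05, 0.05, 0.05, 0.05, 0.05, 0.05, 0.05, 0.05, 0.05], "offset": [[-0.009, 0.0264, 0], [-0.009, 0.0264, 0], [-0.009, 0.0264, 0], [-0.009, 0.0264, 0], [-0.009, 0.0264, 0], [-0.009, 0.0264, 0], [-0.009, 0.0264, 0], [-0.009, 0.0264, 0], [-0.009, 0.0264, 0], [-0.009, 0.0264, 0]], "delta_rot": [[0, 0, 0], [0, 0, 0], [0, 0, 0], [0, 0, 0], [0, 0, 0], [0, 0, 0], [0, 0, 0], [0, 0, 0], [0, 0, 0], [0, 0, 0]]}}

```text
time: 12.73
position: [0.5091, 0.0495, 0.2151]
tcp_rot: [[-0.951, -0.31, -0.001], [-0.31, 0.951, 0.0], [0.001, 0.0, -1.0]]
force: [0.1, -0.4, -0.5]
width: 0.585
```

>>> {"op": "drive_tool", "data": {"hand": [0.05, 0.05, 0.05, 0.05, 0.05, 0.05, 0.05, 0.05], "offset": [[-0.009, 0.0264, 0], [-0.009, 0.0264, 0], [-0.009, 0.0264, 0], [-0.009, 0.0264, 0], [-0.009, 0.0264, 0], [-0.005, 0.015, 0], [0, 0, 0], [0, 0, 0]], "delta_rot": [[0, 0, 0], [0, 0, 0], [0, 0, 0], [0, 0, 0], [0, 0, 0], [0, 0, 0], [0, 0, 0], [0, 0, 0]]}}

```text
time: 13.4
position: [0.5108, 0.2037, 0.2149]
tcp_rot: [[-0.95, -0.313, -0.001], [-0.313, 0.95, -0.001], [0.001, -0.0, -1.0]]
force: [-0.4, -0.4, 0.6]
width: 0.582
```

```bash
python3 -c "
from h import *
plan(514,308.5,215,198.2)
grab('wrist','w6')
z=load('w6'); w=world(z); Z=w[:,:,2]; p=z['p'].astype(int)
n,l,s,_=cv2.connectedComponentsWithStats(((Z>.044)&(Z<.06)).astype(np.uint8))
for k in range(1,n):
    if s[k,4]>500: rect(w,l==k,name=str(s[k]))
n,l,s,_=cv2.connectedComponentsWithStats(((p[:,:,2]>p[:,:,0]-5)&(abs(Z)<.012)).astype(np.uint8))
for k in range(1,n):
    if s[k,4]>2000: rect(w,l==k,name=str(s[k]))
"
```

```text
t 13.4 pos [510.8 203.7 214.9] a -161.76 F [-0.4 -0.4  0.6] w 49.7 j [22. 10. -1. 79. -0.  4.]
 shift in present axes [-35.8  98.5  -0.2]  in target axes [-35.8  98.5  -0.1]  rotvec [-0.0002 -0.0012  0.0007]
[  0  65 108 226 715] n 715 c [557.9   8.1] size 173.8 75.8 long-axis ang 5.7 z med 57.8
[ 427  209   26   93 1523] n 1523 c [512.6 309.7] size 80.0 12.4 long-axis ang 18.1 z med 50.9
[ 322  385   77   70 3591] n 3591 c [697.9 312.6] size 86.6 60.2 long-axis ang 2.7 z med 49.1
[239 423  43  25 538] n 538 c [735.4 222.7] size 47.4 16.8 long-axis ang 77.7 z med 49.4
[ 410    0  176   98 9047] n 9047 c [325.5 290. ] size 110.1 79.2 long-axis ang 81.7 z med 5.3
[  363   158   134   156 14199] n 14199 c [514.6 310.6] size 154.0 110.2 long-axis ang 18.0 z med 5.2
```

View pics/w6.png

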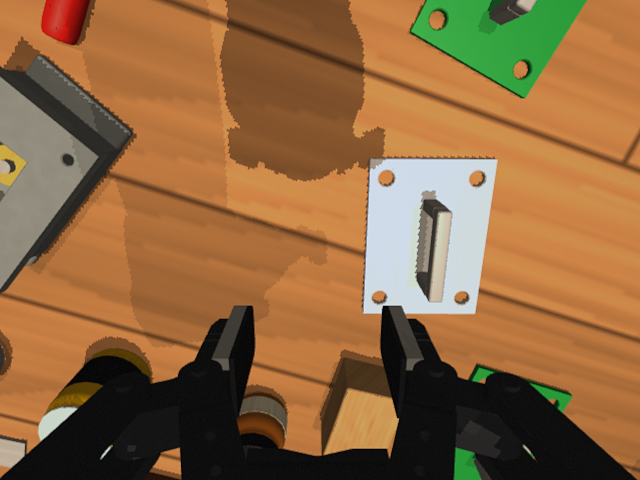

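The wrist view shows the plate at (430,235) with its handle at (435,250). It agrees with the top-view pose to within 1.5 mm. Moving above the handle.

>>> {"op": "drive_tool", "data": {"hand": [0.05, 0.05, 0.05, 0.05, 0.05, 0.05, 0.05, 0.05, 0.05, 0.05], "offset": [[-0.009, 0.025, 0], [-0.009, 0.025, 0], [-0.009, 0.025, 0], [-0.008, 0.024, 0], [0, 0, 0.03], [0, 0, 0.03], [0, 0, 0.03], [0, 0, 0.025], [0, 0, 0], [0, 0, 0]], "delta_rot": [[0, 0, 0], [0, 0, 0], [0, 0, 0], [0, 0, 0], [0, 0, 0], [0, 0, 0], [0, 0, 0], [0, 0, 0], [0, 0, 0], [0, 0, 0]]}}

```text
time: 14.28
position: [0.5133, 0.3063, 0.0996]
tcp_rot: [[-0.951, -0.311, -0.003], [-0.311, 0.951, -0.002], [0.003, -0.001, -1.0]]
force: [0.3, 0.4, 0.8]
width: 0.586
```

```bash
python3 -c "
from h import *
plan(513,309.2,26,198.1)
grab('wrist','w7')
z=load('w7'); w=world(z); Z=w[:,:,2]; p=z['p'].astype(int)
n,l,s,_=cv2.connectedComponentsWithStats(((Z>.044)&(Z<.06)).astype(np.uint8))
for k in range(1,n):
    if s[k,4]>500: rect(w,l==k,name=str(s[k]))
"
```

```text
t 14.28 pos [513.3 306.3  99.6] a -161.9 F [0.3 0.4 0.8] w 50.1 j [31. 17. -7. 66. -0. 13.]
 shift in present axes [-0.9  2.9 73.6]  in target axes [-0.7  2.9 73.6]  rotvec [-0.0008 -0.0031 -0.    ]
[ 313  197   25  146 3359] n 3359 c [512.7 310. ] size 80.0 11.9 long-axis ang 17.9 z med 51.1
```

View pics/w7.png

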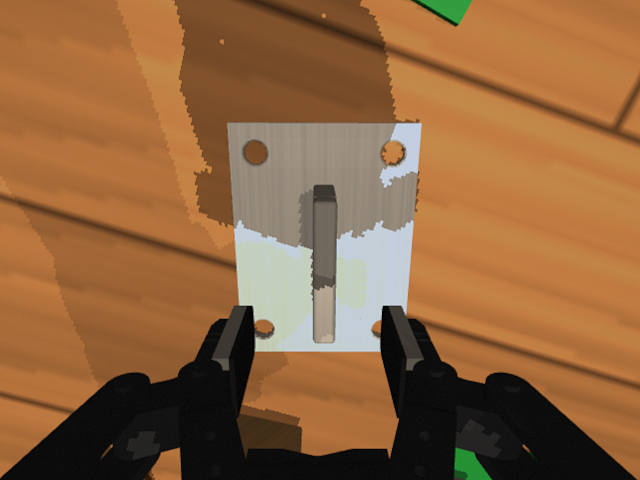

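>>> {"op": "drive_tool", "data": {"hand": [0.05, 0.05, 0.05, 0.05, 0.05, 0.05, 0.05, 0.05, 0.05, 0.05], "offset": [[-0.0006, 0.003, 0.01], [0, 0, 0.015], [0, 0, 0.015], [0, 0, 0.015], [0, 0, 0.01], [0, 0, 0.006], [0, 0, 0.002], [0, 0, 0], [0, 0, 0], [0, 0, 0]], "delta_rot": [[0, 0, 0], [0, 0, 0], [0, 0, 0], [0, 0, 0], [0, 0, 0], [0, 0, 0], [0, 0, 0], [0, 0, 0], [0, 0, 0], [0, 0, 0]]}}

```text
time: 15.17
position: [0.5144, 0.3112, 0.0284]
tcp_rot: [[-0.95, -0.312, 0.001], [-0.312, 0.95, 0.001], [-0.002, 0.0, -1.0]]
force: [0.1, -0.4, -0.1]
width: 0.582
```

```bash
python3 -c "
from h import *
plan(512.8,309.6,26,198.1)"
```

```text
t 15.17 pos [514.4 311.2  28.4] a -161.79 F [ 0.1 -0.4 -0.1] w 49.7 j [ 31.  19. -13.  58.   0.  13.]
 shift in present axes [ 2.  -1.   2.4]  in target axes [ 2.  -1.   2.4]  rotvec [0.0004 0.0015 0.0019]
```

>>> {"op": "drive_tool", "data": {"hand": [0.04, 0.03, 0.02, 0.014, 0.01, 0.006, 0.006, 0.006, 0.006, 0.006], "offset": [[0.0005, -0.0005, 0.0015], [0, 0, 0], [0, 0, 0], [0, 0, 0], [0, 0, 0], [0, 0, 0], [0, 0, 0], [0, 0, 0], [0, 0, 0], [0, 0, 0]], "delta_rot": [[0, 0, 0], [0, 0, 0], [0, 0, 0], [0, 0, 0], [0, 0, 0], [0, 0, 0], [0, 0, 0], [0, 0, 0], [0, 0, 0], [0, 0, 0]], "squeeze": 70}}

```text
time: 16.0
position: [0.5136, 0.3102, 0.0262]
tcp_rot: [[-0.95, -0.313, 0.0], [-0.313, 0.95, 0.0], [-0.0, -0.0, -1.0]]
force: [-0.0, -1.0, 4.7]
width: 0.125
```

>>> {"op": "drive_tool", "data": {"hand": [0.006, 0.006, 0.006, 0.006, 0.006, 0.006, 0.006, 0.006, 0.006, 0.006], "offset": [[0, 0, 0], [0, 0, 0], [0, 0, -0.004], [0, 0, -0.008], [0, 0, -0.014], [0, 0, -0.014], [0, 0, -0.01], [0, 0, 0], [0, 0, 0], [0, 0, 0]], "delta_rot": [[0, 0, 0], [0, 0, 0], [0, 0, 0], [0, 0, 0], [0, 0, 0], [0, 0, 0], [0, 0, 0], [0, 0, 0], [0, 0, 0], [0, 0, 0]]}}

```text
time: 16.83
position: [0.513, 0.31, 0.0751]
tcp_rot: [[-0.95, -0.313, -0.001], [-0.313, 0.95, -0.001], [0.001, -0.0, -1.0]]
force: [-0.7, -0.8, -3.8]
width: 0.127
```

```bash
python3 -c "
from h import *
plan(558.3,-40.2,160,155.4)
grab('wrist','w8')
print(ctrl.sense()['ft_torque'])
"
```

```text
t 16.83 pos [513.  310.   75.1] a -161.78 F [-0.7 -0.8 -3.8] w 10.8 j [31. 18. -9. 63.  0. 13.]
 shift in present axes [  66.6 -346.9  -84.8]  in target axes [-187.  -299.6  -84.9]  rotvec [-6.000e-04 -1.000e-03  7.473e-01]
[ 0.06289604  0.02216018 -0.01949466]
```

View pics/w8.png

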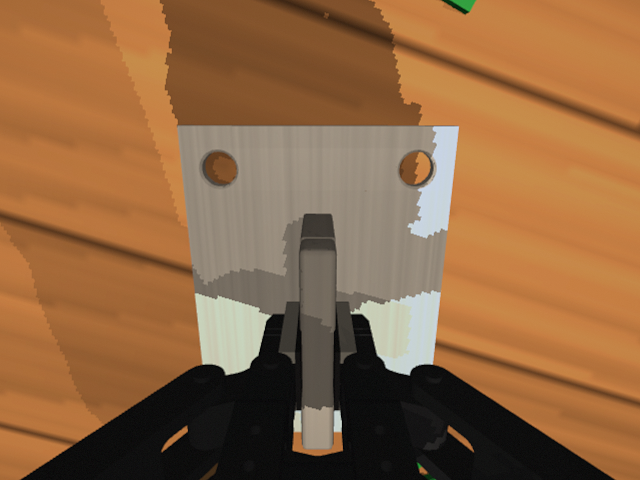

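The plate is held and level after the lift. I'll raise it, turn it to the housing's heading, then travel over.

>>> {"op": "drive_tool", "data": {"hand": [0.006, 0.006, 0.006, 0.006, 0.006, 0.006, 0.006, 0.006, 0.006, 0.006], "offset": [[0, 0, -0.01], [0, 0, -0.02], [0, 0, -0.025], [0, 0, -0.02], [0, 0, -0.01], [0, 0, 0], [0, 0, 0], [0, 0, 0], [0, 0, 0], [0, 0, 0]], "delta_rot": [[0, 0, 0], [0, 0, 0.04], [0, 0, 0.08], [0, 0, 0.09], [0, 0, 0.09], [0, 0, 0.09], [0, 0, 0.09], [0, 0, 0.09], [0, 0, 0.09], [0, 0, 0.0873]]}}

```text
time: 17.72
position: [0.5132, 0.3101, 0.161]
tcp_rot: [[-0.907, 0.42, -0.0], [0.42, 0.907, -0.0], [0.0, -0.0, -1.0]]
force: [0.3, 0.6, -4.3]
width: 0.126
```

>>> {"op": "drive_tool", "data": {"hand": [0.006, 0.006, 0.006, 0.006, 0.006, 0.006, 0.006, 0.006, 0.006, 0.006], "offset": [[-0.005, -0.008, 0], [-0.01, -0.016, 0], [-0.012, -0.0192, 0], [-0.012, -0.0192, 0], [-0.012, -0.0192, 0], [-0.012, -0.0192, 0], [-0.012, -0.0192, 0], [-0.012, -0.0192, 0], [-0.012, -0.0192, 0], [-0.012, -0.0192, 0]], "delta_rot": [[0, 0, 0], [0, 0, 0], [0, 0, 0], [0, 0, 0], [0, 0, 0], [0, 0, 0], [0, 0, 0], [0, 0, 0], [0, 0, 0], [0, 0, 0]]}}

```text
time: 18.55
position: [0.5401, 0.1008, 0.1611]
tcp_rot: [[-0.91, 0.414, -0.0], [0.414, 0.91, -0.0], [0.0, -0.0, -1.0]]
force: [1.2, 0.6, -3.5]
width: 0.126
```

>>> {"op": "drive_tool", "data": {"hand": [0.006, 0.006, 0.006, 0.006, 0.006, 0.006, 0.006, 0.006, 0.006, 0.006], "offset": [[-0.012, -0.0192, 0], [-0.012, -0.0192, 0], [-0.012, -0.0192, 0], [-0.012, -0.0192, 0], [-0.012, -0.0192, 0], [-0.01, -0.016, 0], [-0.005, -0.008, 0], [0, 0, 0], [0, 0, 0], [0, 0, 0]], "delta_rot": [[0, 0, 0], [0, 0, 0], [0, 0, 0], [0, 0, 0], [0, 0, 0], [0, 0, 0], [0, 0, 0], [0, 0, 0], [0, 0, 0], [0, 0, 0]]}}

```text
time: 19.38
position: [0.5584, -0.0372, 0.1609]
tcp_rot: [[-0.91, 0.415, -0.0], [0.415, 0.91, 0.0], [0.001, 0.0, -1.0]]
force: [-0.6, 0.3, -4.8]
width: 0.12
```

```bash
python3 -c "
from h import *
plan(558.3,-40.2,111,155.4)
grab('wrist','w9');grab('top','top9');grab('scene','s9')
plan(558.3,-40.2,111,155.4)
"
```

```text
t 19.38 pos [558.4 -37.2 160.9] a 155.46 F [-0.6  0.3 -4.8] w 10.3 j [-4. 11. -6. 73.  0. 21.]
 shift in present axes [-1.2 -2.8 49.9]  in target axes [-1.2 -2.8 49.9]  rotvec [ 0.0003 -0.0005  0.0011]
t 19.53 pos [558.5 -36.8 160.9] a 155.5 F [-0.2  0.7 -4.5] w 10.3 j [-4. 11. -6. 73.  0. 21.]
 shift in present axes [-1.2 -3.2 49.9]  in target axes [-1.2 -3.2 49.9]  rotvec [ 0.0001 -0.0001  0.0017]
```

View pics/w9.png

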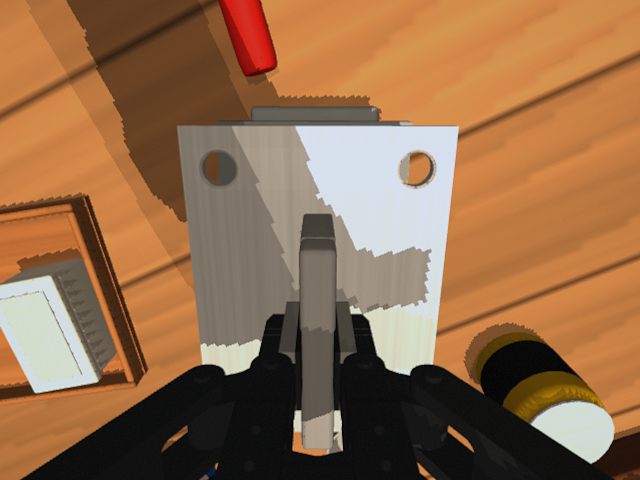

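View pics/top9.png

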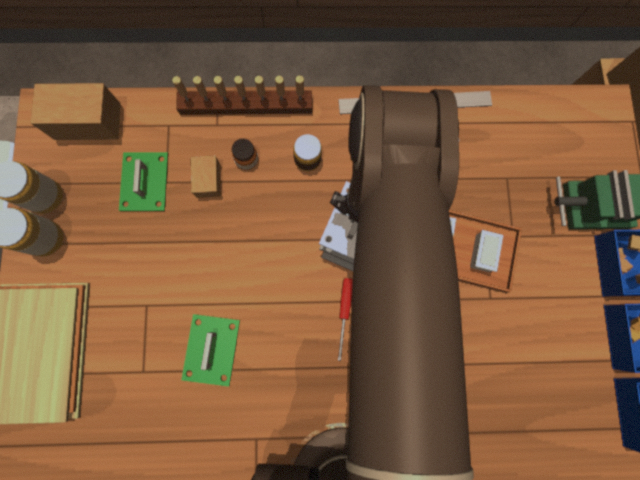

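View pics/s9.png

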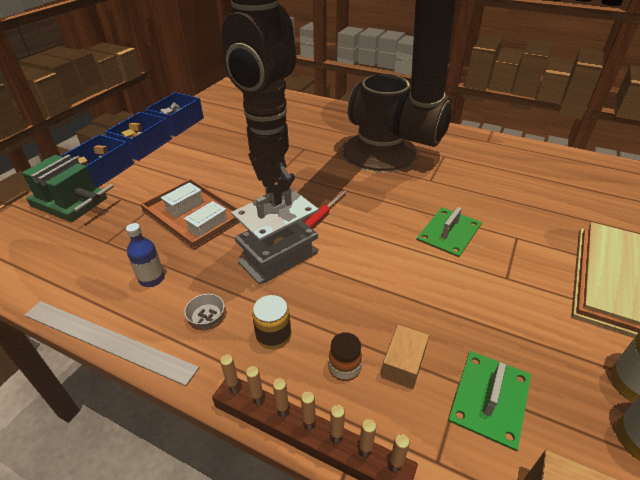

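The plate hovers about 50 mm above its goal height and is roughly aligned. To refine the alignment I'll measure the thread holes in the earlier clear wrist views and the plate holes now, both with the same camera.

```bash
cat >> h.py <<'E'
def ray(z,u,v,h):
    K,R,t=z['K'],z['R'],z['t']; c=-R.T@t
    d=R.T@np.array([(u-K[0,2])/K[0,0],(v-K[1,2])/K[1,1],1.]); return c+d*(h-c[2])/d[2]
def dark(z,u,v,r=12,f=0.6):
    g=cv2.cvtColor(z['p'],cv2.COLOR_RGB2GRAY); u0,v0=u-r,v-r; c=g[v0:v+r+1,u0:u+r+1].astype(float)
    m=(c<f*np.median(c)).astype(np.uint8); n,l,s,ce=cv2.connectedComponentsWithStats(m)
    if n<2: return None
    k=1+np.argmax(s[1:,4]); return ce[k]+[u0,v0],s[k]
E
python3 - <<'E'
from h import *
for fn,pts in dict(w1=[(320,137),(423,168),(281,278)],w2=[(272,136),(452,188),(217,366)],w3=[(261,131),(403,155)],top0=[(348,200),(379,213),(328,245),(360,258)]).items():
    z=load(fn)
    for u,v in pts:
        r=dark(z,u,v,12 if fn!='top0' else 5,0.75)
        if r: print(fn,r[0].round(1),r[1],(ray(z,*r[0],.070)*1000).round(1))
z=load('w9');w=world(z);Z=w[:,:,2]
P=w[180:270,210:280].reshape(-1,3);P=P[~np.isnan(P[:,0])]
Q=w[150:270,195:440].reshape(-1,3); Q=Q[(abs(Q[:,2]-np.median(P[:,2]))<.006)]
A=np.c_[Q[:,:2],np.ones(len(Q))]; s=np.linalg.lstsq(A,Q[:,2],rcond=None)[0]; print('plane z',np.median(Q[:,2])*1000,'slope deg',np.degrees(s[:2]))
print('bench',np.nanmedian(Z[300:400,130:170])*1000)
h=np.median(Q[:,2])
m=np.abs(Z-h)>.008
n,l,st,ce=cv2.connectedComponentsWithStats((m|np.isnan(Z)).astype(np.uint8))
for k in range(1,n):
    if 200<st[k,4]<3000: print(st[k],ce[k].round(1),(ray(z,*ce[k],h)*1000).round(1))
im=z['p'][110:220,170:470]; cv2.imwrite('pics/c9.png',cv2.resize(im,None,fx=2.6,fy=2.6)[:,:,::-1])
E
```

```text
w1 [320.  137.7] [ 7  8 11 11 94] [488.4 -52.   70. ]
w1 [422.6 167.9] [  6   6  12  13 121] [521.7  20.7  70. ]
w1 [281.  277.5] [ 7  7 11 10 89] [ 593.4 -100.2   70. ]
w2 [272.6 136.3] [  3   4  19  18 237] [488.  -51.1  70. ]
w2 [451.  188.7] [  2   4  19  18 262] [521.5  20.5  70. ]
w2 [217.4 365.6] [  3   5  19  15 203] [593.2 -99.8  70. ]
w3 [259.7 131.7] [  4   5  15  16 187] [488.2 -51.4  70. ]
w3 [402.3 155.1] [  3   4  17  17 227] [521.7  20.8  70. ]
top0 [347.2 199. ] [ 3  3  4  3 10] [628.1 -28.7  70. ]
top0 [379.  212.8] [ 4  3  3  4 10] [ 594.  -101.6   70. ]
top0 [327.8 244. ] [ 3  3  4  3 10] [522.6  19.2  70. ]
top0 [360. 258.] [4 4 3 3 9] [489.1 -53.3  70. ]
plane z 140.07806473139672 slope deg [ 0.06459379 -0.04315631]
bench -0.40447187019974956
[206 151  31  33 792] [220.8 167. ] [488.4 -48.1 140.1]
[399 152  32  33 788] [414.6 167.4] [521.   22.9 140.1]
```

View pics/c9.png

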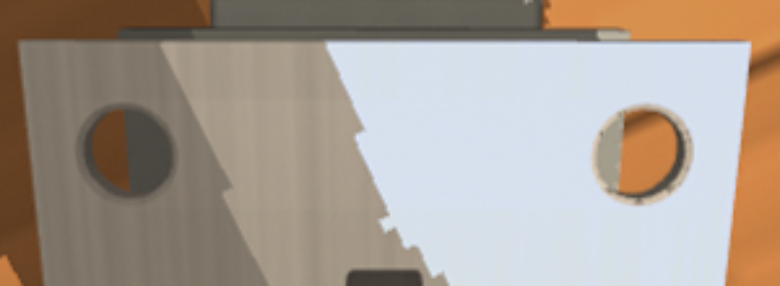

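```bash
python3 - <<'E'
from h import *
z=load('w9')
a=ray(z,218.7,168.7,.1405)*1000;b=ray(z,417.3,169.0,.1405)*1000
print(a,b,np.linalg.norm(a-b))
ang=np.degrees(np.arctan2(b[1]-a[1],b[0]-a[0]));print('y-axis ang',ang)
A=np.array([488.2,-51.5]);B=np.array([521.6,20.7]);C=np.array([593.3,-100.0])
print('housing y ang',np.degrees(np.arctan2(*(B-A)[::-1])),np.degrees(np.arctan2(*(C-A)[::-1]))+90)
d=(A+B)/2-(a+b)[:2]/2; print('world shift',d)
R=np.array(ctrl.sense()['tcp_rot']); print('tool shift',R.T@np.r_[d,0])
E
```

```text
[488.60634954 -49.11114891 140.5       ] [521.96223277  23.58519292 140.5       ] 79.98357995129895
y-axis ang 65.35251875509807
housing y ang 65.17455586243099 65.22831660726435
world shift [-0.38429116 -2.63702201]
tool shift [-7.44012054e-01 -2.55890809e+00 -4.41511923e-04]
```

The depth, hole and pose estimates agree. The residual is about (-0.8, -2.7) mm in the tool frame. I'll correct it and descend in stages.

>>> {"op": "drive_tool", "data": {"hand": [0.006, 0.006, 0.006, 0.006, 0.006, 0.006, 0.006, 0.006, 0.006, 0.006], "offset": [[-0.0008, -0.0027, 0], [0, 0, 0.005], [0, 0, 0.008], [0, 0, 0.008], [0, 0, 0.008], [0, 0, 0.006], [0, 0, 0.004], [0, 0, 0.002], [0, 0, 0], [0, 0, 0]], "delta_rot": [[0, 0, 0.002], [0, 0, 0], [0, 0, 0], [0, 0, 0], [0, 0, 0], [0, 0, 0], [0, 0, 0], [0, 0, 0], [0, 0, 0], [0, 0, 0]]}}

```text
time: 20.37
position: [0.5583, -0.0406, 0.12]
tcp_rot: [[-0.908, 0.418, 0.0], [0.418, 0.908, -0.0], [-0.0, 0.0, -1.0]]
force: [0.5, 0.9, -4.0]
width: 0.126
```

>>> {"op": "drive_tool", "data": {"hand": [0.006, 0.006, 0.006, 0.006, 0.006], "offset": [[0, 0, 0], [0, 0, 0], [0, 0, 0], [0, 0, 0], [0, 0, 0]], "delta_rot": [[0, 0, 0], [0, 0, 0], [0, 0, 0], [0, 0, 0], [0, 0, 0]]}}

```text
time: 20.78
position: [0.5583, -0.0406, 0.12]
tcp_rot: [[-0.908, 0.418, 0.0], [0.418, 0.908, -0.0], [-0.0, 0.0, -1.0]]
force: [-0.2, -0.5, -3.4]
width: 0.128
```

```bash
python3 - <<'E'
from h import *
for i in range(2): plan(557.5,-39.7,111.3,155.3); grab('wrist','w10')
z=load('w10')
im=z['p'][110:220,170:470]; cv2.imwrite('pics/c10.png',cv2.resize(im,None,fx=2.6,fy=2.6,interpolation=cv2.INTER_CUBIC)[:,:,::-1])
E
```

```text
t 20.78 pos [558.3 -40.6 120. ] a 155.28 F [-0.2 -0.5 -3.4] w 10.9 j [ -4.  12. -10.  67.   0.  21.]
 shift in present axes [1.1 0.5 8.7]  in target axes [1.1 0.5 8.7]  rotvec [ 0.0001  0.0002 -0.0003]
t 20.83 pos [558.3 -40.6 120. ] a 155.28 F [-0.1  0.2 -3.2] w 11.0 j [ -4.  12. -10.  67.   0.  21.]
 shift in present axes [1.1 0.5 8.7]  in target axes [1.1 0.5 8.7]  rotvec [ 0.0001  0.0002 -0.0003]
```

View pics/c10.png

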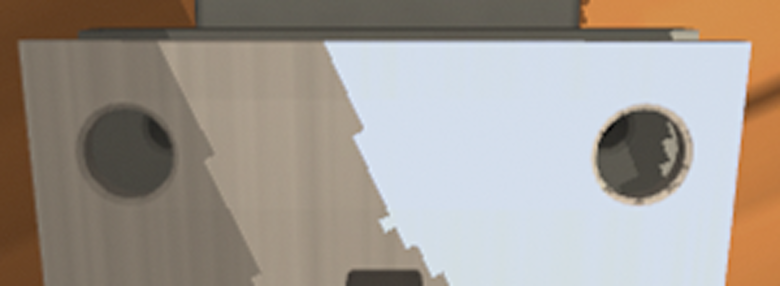

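Both threaded holes now show symmetrically through the plate holes, at crop (160,130) and (615,130). Going down the last 8.6 mm.

>>> {"op": "drive_tool", "data": {"hand": [0.006, 0.006, 0.006, 0.006, 0.006, 0.006, 0.006, 0.006], "offset": [[0, 0, 0.003], [0, 0, 0.003], [0, 0, 0.002], [0, 0, 0.0006], [0, 0, 0], [0, 0, 0], [0, 0, 0], [0, 0, 0]], "delta_rot": [[0, 0, 0], [0, 0, 0], [0, 0, 0], [0, 0, 0], [0, 0, 0], [0, 0, 0], [0, 0, 0], [0, 0, 0]]}}

```text
time: 21.55
position: [0.5583, -0.0406, 0.1114]
tcp_rot: [[-0.908, 0.418, 0.0], [0.418, 0.908, -0.0], [-0.0, 0.0, -1.0]]
force: [0.4, -0.2, -2.5]
width: 0.129
```

```bash
python3 - <<'E'
from h import *
plan(557.5,-39.7,111.3,155.3); grab('wrist','w11'); grab('scene','s11'); grab('top','top11')
z=load('w11'); K,R,t=z['K'],z['R'],z['t']; w=world(z)
Q=w[190:260,210:290].reshape(-1,3); Q=np.r_[Q,w[190:260,350:430].reshape(-1,3)]; A=np.c_[Q[:,:2],np.ones(len(Q))]; s=np.linalg.lstsq(A,Q[:,2],rcond=None)[0]
print('plate top z',np.median(Q[:,2])*1000,'slope deg',np.degrees(s[:2]))
im=cv2.resize(z['p'][110:220,170:470],None,fx=2.6,fy=2.6,interpolation=cv2.INTER_CUBIC)
for P in [(488.2,-51.5),(521.6,20.7)]:   # projected thread mouths: black=8mm mouth at z70, and 14mm ring at plate top if perfectly aligned
    for h,r,c in((70,4,(255,0,0)),(91,7,(0,160,0))):
        q=[]
        for th in np.linspace(0,2*np.pi,40):
            X=np.array([P[0]+r*np.cos(th),P[1]+r*np.sin(th),h])/1000; k=K@(R@X+t); q.append(((k[:2]/k[2]-[170,110]+.5)*2.6-.5))
        cv2.polylines(im,[np.int32(np.round(q))],True,c,1)
cv2.imwrite('pics/c11.png',im[:,:,::-1])
z=load('s11'); cv2.imwrite('pics/s11c.png',cv2.resize(z['p'][170:290,210:350],None,fx=5,fy=5,interpolation=cv2.INTER_CUBIC)[:,:,::-1])
E
```

```text
t 21.55 pos [558.3 -40.6 111.4] a 155.28 F [ 0.4 -0.2 -2.5] w 11.0 j [ -4.  12. -11.  66.  -0.  21.]
 shift in present axes [1.1 0.5 0.1]  in target axes [1.1 0.5 0.1]  rotvec [ 0.0001  0.0002 -0.0003]
 ** On entry to DLASCL parameter number  4 had an illegal value
 ** On entry to DLASCL parameter number  4 had an illegal valueTraceback (most recent call last):
  File "<stdin>", line 4, in <module>
    x, resids, rank, s = _umath_linalg.lstsq(a, b, rcond,
                         ~~~~~~~~~~~~~~~~~~~^^^^^^^^^^^^^
                                             signature=signature)
                                             ^^^^^^^^^^^^^^^^^^^^
    raise LinAlgError("SVD did not converge in Linear Least Squares")
numpy.linalg.LinAlgError: SVD did not converge in Linear Least Squares
```

```bash
python3 - <<'E'
from h import *
z=load('w11'); K,R,t=z['K'],z['R'],z['t']; w=world(z)
Q=np.r_[w[190:260,210:290].reshape(-1,3),w[190:260,350:430].reshape(-1,3)]; Q=Q[~np.isnan(Q[:,0])];A=np.c_[Q[:,:2],np.ones(len(Q))]; s=np.linalg.lstsq(A,Q[:,2],rcond=None)[0]
print('plate top z',np.median(Q[:,2])*1000,'slope deg',np.degrees(s[:2]))
im=cv2.resize(z['p'][110:220,170:470],None,fx=2.6,fy=2.6,interpolation=cv2.INTER_CUBIC)
for P in [(488.2,-51.5),(521.6,20.7)]:
    for h,r,c in((70,4,(255,0,0)),(91,7,(0,160,0))):
        q=[]
        for th in np.linspace(0,2*np.pi,40):
            X=np.array([P[0]+r*np.cos(th),P[1]+r*np.sin(th),h])/1000; k=K@(R@X+t); q.append(((k[:2]/k[2]-[170,110]+.5)*2.6-.5))
        cv2.polylines(im,[np.int32(np.round(q))],True,c,1)
cv2.imwrite('pics/c11.png',im[:,:,::-1])
z=load('s11'); cv2.imwrite('pics/s11c.png',cv2.resize(z['p'][170:290,210:350],None,fx=5,fy=5,interpolation=cv2.INTER_CUBIC)[:,:,::-1])
z0=load('scene0')
E
```

```text
plate top z 90.5882941528508 slope deg [-0.08269014  0.01321389]
```

View pics/c11.png

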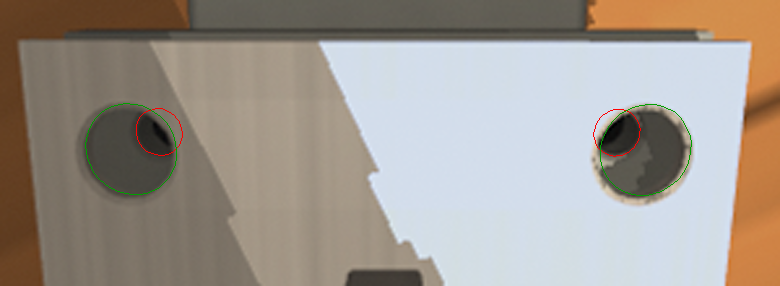

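View pics/s11c.png

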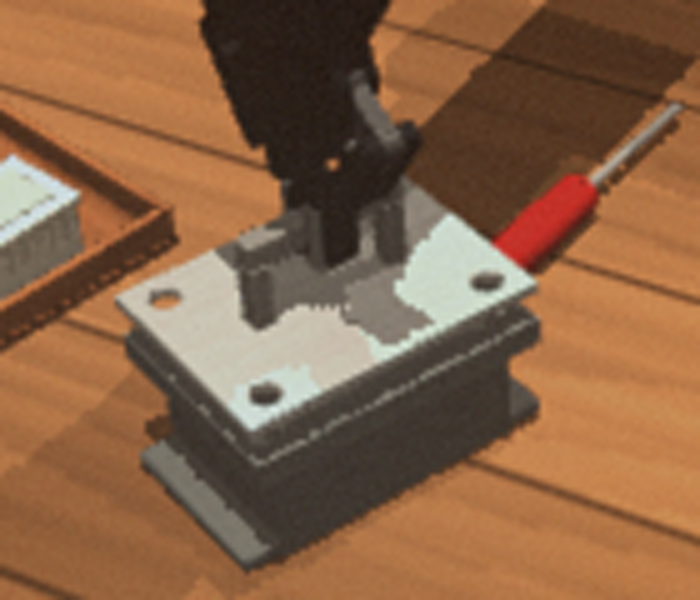

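View pics/top11.png

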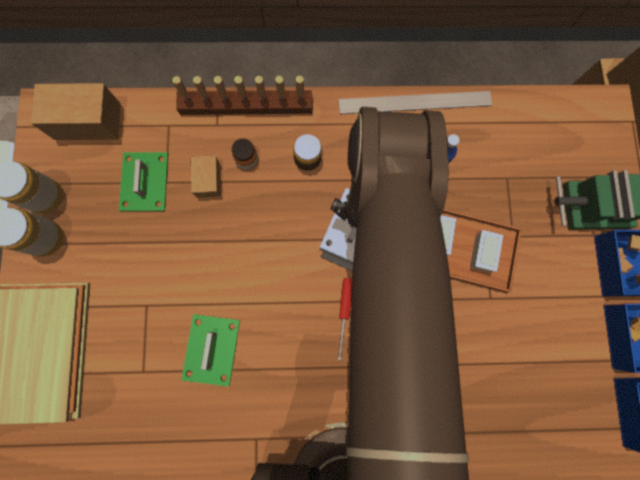

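In the overlay the thread mouths (red) land on the dark bores. The plate's holes sit about 0.6 mm off the ideal green rings in both tool x and y. I'll make that fine nudge.

>>> {"op": "drive_tool", "data": {"hand": [0.006, 0.006, 0.006, 0.006, 0.006, 0.006], "offset": [[0.0007, 0.0006, 0], [0, 0, 0], [0, 0, 0], [0, 0, 0], [0, 0, 0], [0, 0, 0]], "delta_rot": [[0, 0, 0], [0, 0, 0], [0, 0, 0], [0, 0, 0], [0, 0, 0], [0, 0, 0]]}}

```text
time: 22.2
position: [0.5578, -0.0398, 0.1113]
tcp_rot: [[-0.908, 0.418, -0.0], [0.418, 0.908, -0.0], [0.0, -0.0, -1.0]]
force: [0.2, 0.1, -4.1]
width: 0.126
```

```bash
python3 - <<'E'
from h import *
plan(557.5,-39.7,111.3,155.3); grab('wrist','w12'); grab('scene','s12')
z=load('w12'); K,R,t=z['K'],z['R'],z['t']
im=cv2.resize(z['p'][110:220,170:470],None,fx=2.6,fy=2.6,interpolation=cv2.INTER_CUBIC)
for P in [(488.2,-51.5),(521.6,20.7)]:
    for h,r,c in((70,4,(255,0,0)),(91,7,(0,160,0))):
        q=[]
        for th in np.linspace(0,2*np.pi,40):
            X=np.array([P[0]+r*np.cos(th),P[1]+r*np.sin(th),h])/1000; k=K@(R@X+t); q.append(((k[:2]/k[2]-[170,110]+.5)*2.6-.5))
        cv2.polylines(im,[np.int32(np.round(q))],True,c,1)
cv2.imwrite('pics/c12.png',im[:,:,::-1])
w3=world(load('s3')); b=(225,195,330,290)
rect(w3,big((w3[:,:,2]>.064)&(w3[:,:,2]<.078),b),name='flange scene')
w=world(load('s12')); rect(w,big((w[:,:,2]>.084)&(w[:,:,2]<.097),b),name='plate scene')
b=(120,170,245,245)
rect(w3,big((w3[:,:,2]>.04)&(w3[:,:,2]<.06),(120,195,245,245)),name='spare s3')
m=((w[:,:,2]>.044)&(w[:,:,2]<.058)); mm=np.zeros_like(m); mm[175:240,140:240]=m[175:240,140:240]
n,l,s,_=cv2.connectedComponentsWithStats(mm.astype(np.uint8))
for k in range(1,n):
    if s[k,4]>150: rect(w,l==k,name='tub '+str(s[k]))
E
```

```text
t 22.2 pos [557.8 -39.8 111.3] a 155.28 F [ 0.2  0.1 -4.1] w 10.8 j [ -4.  12. -11.  66.  -0.  21.]
 shift in present axes [ 0.3 -0.1 -0. ]  in target axes [ 0.3 -0.1 -0. ]  rotvec [-0.     -0.0001 -0.0004]
flange scene n 1986 c [559.6 -38.9] size 151.7 114.1 long-axis ang -24.5 z med 69.1
plate scene n 1873 c [559.3 -38.9] size 152.5 113.9 long-axis ang -24.9 z med 90.3
spare s3 n 586 c [ 546.6 -249.8] size 93.3 56.3 long-axis ang -13.0 z med 49.9
tub [161 183  41  24 468] n 468 c [ 506.2 -356.7] size 93.4 57.0 long-axis ang -16.8 z med 50.2
tub [184 201  42  28 551] n 551 c [ 546.8 -249.6] size 92.0 55.9 long-axis ang -11.9 z med 50.2
```

View pics/c12.png

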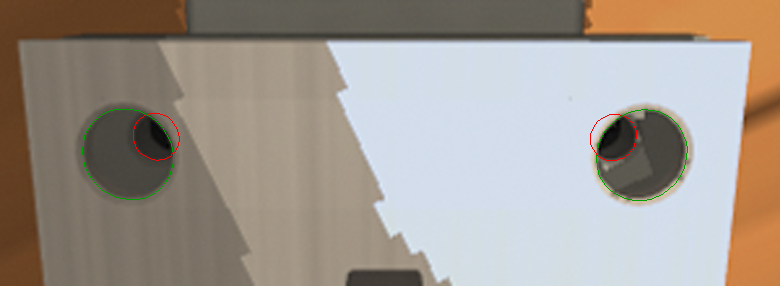

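View pics/s12.png

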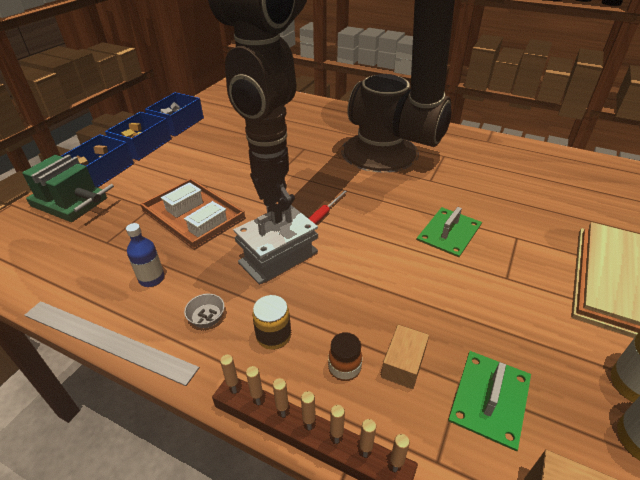

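The green rings now coincide with the plate's holes. The scene camera agrees independently: plate and flange centres 0.3 mm apart, and a gap of about 15 mm. Handing in.

```bash
python3 -c "
from h import *
print(ctrl.finish_job())"
```

```text
the job is handed in; nothing more can be done
None
```

The tub is upright in the empty part of the tray, and I handed in at about 22 s with the arm still holding the cover plate by its handle over the housing.

**Tub:** it stands level on the tray floor with its lid at about 50 mm. The spare tub beside it measured the same before and after.

**Plate over the housing:**

| Check | Result |
|---|---|
| Gap above flange | about 15 mm (underside about 85 mm, flange 70 mm) |
| Tilt | about 0.1° (before the final 0.6 mm sideways nudge) |
| Centre offset from flange, scene camera | about 0.3 mm |
| Heading difference, scene camera | 0.4° |
| Heading difference, wrist camera | 0.2° or less (last measured before the final 0.1° turn) |

In the last wrist image the two plate holes in view lay on their ideal rings above the threads. The other two holes were not checked one by one.

**Contact and surroundings:** I saw no sign of the plate touching the housing; the measured force stayed near the plate's own weight. The bystanders and green look-alikes looked unmoved in the last pictures.

**Disagreements:** the cameras differed by 1 to 2 mm in absolute position, which is within their calibration. For the final alignment I compared plate and housing using the wrist camera alone, then confirmed it with the scene camera.

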